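# Post the worn-out battery through the flap of the collection box

### The arm

A 6-joint arm with a two-finger parallel gripper is mounted at the origin on a cart in front of the work surface, level with it; the furniture and walls round the work are solid. World frame = base frame: x ahead of the robot, y to its left, z up, the work surface at z = 0. Lengths are in m, angles in rad, forces in N, time in s.
With the tool pointing down it reaches from about 0.225 to 0.875 m from the base axis. Payload 3.4 kg.
Tool frame: the origin (TCP) lies at the very end of the fingers, on their centre line; the grasp point (between the pads) lies 19 mm behind it; z points along the fingers, y is the direction in which the jaws open and shut (so a half turn about z gives the same grasp; the last joint's range is limited). The gripper opens to 85 mm and grips with 20 to 120 N. Pads are 22 mm wide; open, the fingers measure 114 mm over their backs; the gripper's body (76 mm by 85 mm) begins 54 mm behind the grasp point. The pads swing forward as they close: fully open they stand 13 mm farther back than shut.
Start: joints at [1.13, 0.276, 1.505, -0, 1.361, -0.121], TCP at [0.181, 0.546, 0.231] pointing down, gripper open.
Joint ranges: [-2.89, 2.89], [-0.75, 2.08], [0.22, 2.7], [-1.18, 4.32], [0.11, 2.71], [-2.7, 2.7]. Speed limits (rad/s): [2.57, 2.57, 3.14, 3.14, 3.14, 3.14].

### API

Orientations are given as a unit quaternion [w, x, y, z].
In Python, from rig import manip, viewer, job gives the robot as it stands.
- The arm moves only by the shell command python3 -m crank 'ROWS' [OPENING] [FORCE]. ROWS is JSON, a list of rows, each a list of 6 numbers: the shift along the tool's x, y, z in m, then the turn, a rotation vector about the tool's x, y, z in degrees. In form: [[dx, dy, dz, rx, ry, rz], ...]. A call has 1 to 20 rows; each row is the pose to reach, as a shift and turn from the pose measured when the call began, along the tool's axes at that moment; what a row does not reach only later rows make up. A row lasts 1/8 s, in which the tool goes at most 62.5 mm and 10.7 degrees, less where a joint would pass 70% of its speed; a pose out of reach is approached as far as the arm can. A call with a gripper value outside its range is refused whole. OPENING is the opening, from 0 (shut) to 1 (fully open), set as the call begins (- or left out, the last holds). The fingers move at their own pace and stop on an object; FORCE is the grip in N (left out, the last holds). Time passes only in rows, so rows that repeat a pose let the fingers close. It gives the time, the measured TCP pose, the force and the opening at its end, in the units of the state.
- manip.get_state(): the state, without advancing time (a new reading comes with each control period).
- viewer.get_image(name): name is "scene" or "side" or "wrist"; returns a dict with "frame" (400x640x3 uint8, blue, green, red), "range_z" (400x640 float32, m along the optical axis (not along the pixel's ray), 0 where there is no reading), "intrinsics" (3x3 intrinsics, pixels), "D" ([k1, k2, p1, p2, k3] as OpenCV has them; the pictures are not rectified), "world_from_camera" (4x4, takes a point from camera to world coordinates); the wrist camera has in their place "mount" (4x4, takes a point from camera to tool coordinates, whose origin is the TCP and whose axes are the flange's). Camera axes: x right, y up, looking along -z (the intrinsics and any distortion apply to the point x, -y, -z); pixel columns grow to the right and rows downward; lengths in m; the calibration is good to about 2 mm. A picture is of the moment at which its call begins: read the wrist's pose just before it.
- job.sign_off(): hands the job in, once; it reports no verdict.
The state is a dict: "clock": time; "qpos": joint angles; "qd": joint speeds; "effort": joint torques, N m; "position": TCP position; "ee_rot": TCP orientation; "contact_force": force on the tool from outside, world axes, zero at the start; "moment": the same for the moment, N m; "width": finger opening in m.
Only numpy, scipy, OpenCV 4.12 (cv2) and the standard library are available. Lean on these libraries where they do the work, as an engineer would, in place of code of your own. Each camera call takes 0.05 s, during which the arm holds its last target. There are 200 camera calls.

### The job

The long one of the two batteries in the charger is worn out: pull it straight up out of its bay and push it through the sprung flap in the sloping face of the collection box, all the way, so that it drops inside and the flap swings shut behind it. Leave the short battery seated in the charger and do not disturb the things standing about.

Things in the scene. Friction and masses are not known exactly. Their poses are not given: they have to be found in the camera images.
- charger: the two-bay battery charger, a grey block 64 x 152 x 45 mm fixed to the worktop. Origin: under the middle of the bays, on the worktop; x from its front to its back, y along the row of bays, z up. Bays at x = 0, y = +35 and -35 mm: upright pockets 30.4 mm (x) by 43 mm (y), floor 12 mm above the worktop, 33 mm deep
- detent0 (a joint): sprung ball in the back (+x) wall of the bay at y = +35 mm, 17 mm above the bay floor (m; 0 = out, grows as pushed into the wall, to 0.009). It sits in the battery's notch and holds it until it is pulled straight up with very roughly 5 to 15 N, over the first 20 mm; after 33 mm the battery is free of its bay
- detent1 (a joint): the like ball of the bay at y = -35 mm
- long_battery_c (a point): centre (half-way up) of the long battery, a black rounded block 28 mm (x) by 40 mm (y) by 100 mm (z), about 0.22 kg, standing in either bay, bottom 12 mm and top 112 mm above the worktop; at the start its axes are those of the charger. Its back (+x) face has a 5 mm deep notch from 10 to 24 mm above its bottom
- long_battery: the same long battery; origin at the centre of its underside, 50 mm below its centre
- short_battery_c (a point): centre (half-way up) of the short battery in the other bay: like the long one but 68 mm tall, its top 80 mm above the worktop
- box: the white battery collection box, fixed to the worktop: 190 mm (x) by 140 mm (y), 203 mm high at the back, 105 mm at the front, hollow, walls 4 mm. Origin: under its centre, on the worktop; x points from its front to its back, z up. From the top of the front wall a face slopes up and back, 35 degrees from level; the only way in is the mouth in it
- mouth (a point): centre of the mouth, on the outer surface of the sloping face (25 mm in front of and 154 mm above the box's origin). z: outward normal of the face (35 degrees from vertical, leaning to the box's front); x: up the slope; y: across. Mouth 40 mm (x) by 56 mm (y), with a straight throat 20 mm deep, its lower wall a smooth chute 30 mm deep; the face round it is flat, 70 mm up and down the slope
- face: the sloping face of the box; origin and axes as the mouth. Because of the throat a battery goes in only more or less along the normal, end first, its 28 mm thickness along the slope. The box has room for its lower end to go straight in by 125 mm; once its tail is past the throat it drops to the floor of the box
- flap (a joint): steel flap, 41 x 54 mm, at the inner end of the throat, hinged at the upper edge, swinging inward: 0 shut, 1.35 rad fully open. A light spring shuts it (0.25 N at its lower edge, 1.6 N wide open); it bears on whatever lies in the mouth and may hold a battery there, which must then be pushed on, 20 to 30 mm past the face, until its tail is through
- produce_12_c (a point): centre of a lemon, 72 x 57 x 58 mm, loose on the worktop
- produce_13_c (a point): centre of a garlic bulb, 60 x 57 x 58 mm, loose on the worktop
- tin_8_c (a point): centre of a low round tin, 86 mm across and 40 mm high, loose on the worktop
- cutlery_14_c (a point): centre of a teaspoon, 130 mm long, lying loose on the worktop

How it is judged:
On the way, in this order (a step that is already met when the one before it is completed fails the run):
1. the long battery has been pulled clear of its bay (z of long_battery_c in the frame of charger above 0.1 m), for 0.1 s.
2. the long battery has pushed the flap open (value of joint flap above 0.5 rad and distance between long_battery_c and mouth below 0.09 m), for 0.1 s.
At the end, for the whole second after the job is handed in: the long battery lies at rest inside the box (its centre within the box's walls and less than 100 mm above the worktop), the flap is shut (below 0.08 rad), and the short battery is still in its bay, within 8 mm of where it stood (x of long_battery_c in the frame of box between -0.09 and 0.09 m and y of long_battery_c in the frame of box between -0.065 and 0.065 m and z of long_battery_c in the frame of box between 0 and 0.1 m and value of joint flap below 0.08 rad and linear speed of long_battery below 0.02 m/s and distance of short_battery_c from where it was at the start of the episode below 0.008 m); the robot touches nothing.
It fails at once if the short battery is pulled up or knocked (moved more than 15 mm) (distance of short_battery_c from where it was at the start of the episode above 0.015 m).
It fails at once if one of the loose things standing about is moved by more than 30 mm (distance of any of produce_12_c, produce_13_c, tin_8_c, cutlery_14_c from where it was at the start of the episode above 0.03 m).
It also fails if it takes over 51 s, if anything falls off the work surface, if the arm or the gripper's body presses on something with over 40 N, if the wrist force passes 120 N, or if a joint passes its speed limit or range.

## Working session

There is one attempt and no reset: what is moved stays moved. The work goes in short steps, Python scripts to look and compute and a shell command to move; the robot and the scene stay as the last step left them, time stands still between calls to the robot, and variables do not carry over. Pictures are saved under pics/ and viewed, about 8 in all and at most 12, crops included, and the job is handed in when it is done.

```bash
mkdir -p pics; cat > h.py <<'E'
import numpy as np, cv2, pickle
from rig import manip, viewer
from scipy.spatial.transform import Rotation as R
def grab(n):
    s=manip.get_state(); d=viewer.get_image(n); d['state']=s
    pickle.dump(d,open(f'pics/{n}.pkl','wb')); return d
def cloud(d):
    z=d['range_z']; h,w=z.shape
    u,v=np.meshgrid(np.arange(w),np.arange(h))
    p=cv2.undistortPoints(np.stack([u,v],-1).reshape(-1,1,2).astype(np.float32),np.array(d['intrinsics']),np.array(d['D'],float)).reshape(h,w,2)
    c=np.stack([p[...,0]*z,-p[...,1]*z,-z,np.ones_like(z)],-1)
    if 'world_from_camera' in d: T=np.array(d['world_from_camera'])
    else:
        s=d['state']; q=s['ee_rot']; T=np.eye(4); T[:3,:3]=R.from_quat([q[1],q[2],q[3],q[0]]).as_matrix(); T[:3,3]=s['position']; T=T@np.array(d['mount'])
    P=(c@T.T)[...,:3]; P[z==0]=np.nan; return P
E
python3 - <<'E'
from h import *
print(manip.get_state())
ims=[]
for n in ['scene','side','wrist']:
    d=grab(n); cv2.imwrite(f'pics/{n}0.png',d['frame'])
    print(n,d.get('world_from_camera',d.get('mount')))
E
```

```text
{'clock': 0.0, 'qpos': array([ 1.12999419e+00,  2.76591900e-01,  1.50612350e+00,  4.89455571e-06,
        1.36070730e+00, -1.21003246e-01]), 'qd': array([ 0.00131268,  0.00054606, -0.00016661, -0.0002354 ,  0.00079312,
       -0.00138963]), 'effort': array([ 1.58296280e-04, -4.16775155e+01, -2.45802605e+01, -1.85791937e-04,
        1.12194935e-02,  1.92972124e-05]), 'position': array([0.18054491, 0.54536529, 0.23044532]), 'ee_rot': array([-2.55964749e-04,  1.59219375e-01,  9.87242804e-01, -8.78495999e-04]), 'contact_force': array([-0.50775123, -0.26411221,  0.15793488]), 'moment': array([0.03695831, 0.01021728, 0.05564148]), 'width': 0.08544769261146228}
scene [[ 0.71261084  0.45975352 -0.52991745 -0.17153096]
 [-0.70118397  0.44203317 -0.5594173  -0.64930474]
 [-0.02295298  0.77021645  0.63736943  0.95297657]
 [ 0.          0.          0.          1.        ]]
side [[-0.99819822 -0.03328138  0.04992664  0.56045543]
 [ 0.05983941 -0.61349745  0.78742626  0.86657584]
 [ 0.00442323  0.78899507  0.6143836   0.75371172]
 [ 0.          0.          0.          1.        ]]
wrist [[-5.56642561e-04  9.54934415e-01  2.96816362e-01  7.56659589e-02]
 [ 9.99999842e-01  5.53157673e-04  9.57264425e-05  1.01971050e-03]
 [-7.27737739e-05  2.96816369e-01 -9.54934573e-01 -1.41541227e-01]
 [ 0.00000000e+00  0.00000000e+00  0.00000000e+00  1.00000000e+00]]
```

View pics/scene0.png

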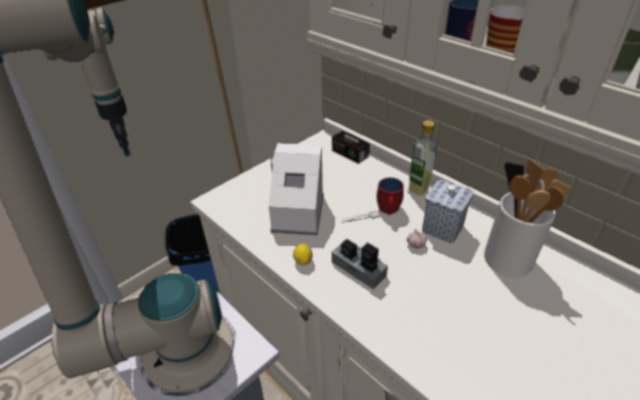

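View pics/side0.png

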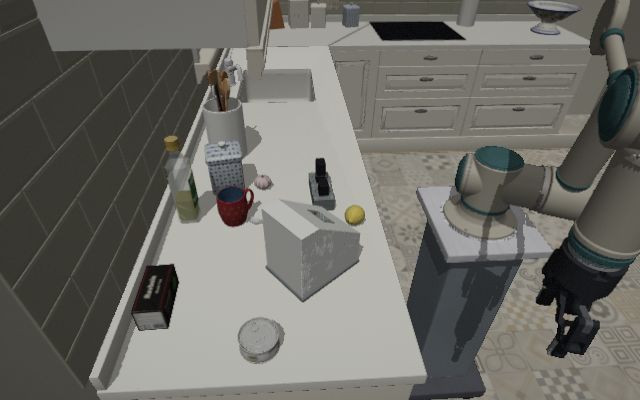

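The scene view shows the box at about (297,190), the charger at (360,262) with the long battery at (370,255) and the short one at (348,248), the lemon at (302,254), and the garlic at (416,239). The side view also shows the tin at (259,339). Next I measure from the depth data.

```bash
python3 - <<'E'
from h import *
S={n:pickle.load(open(f'pics/{n}.pkl','rb')) for n in ['scene','side']}
C={n:cloud(d) for n,d in S.items()}
for px in [(348,248),(370,250),(340,265),(302,254),(416,239),(295,181),(300,160),(295,210)]:
    print(px,C['scene'][px[1],px[0]].round(3))
def rect(p): 
    r=cv2.minAreaRect((p[:,:2]*1000).astype(np.float32)); return np.round(r[0],1),np.round(r[1],1),round(r[2],1),len(p)
lb=C['scene'][250,370]
allp=np.concatenate([C[n].reshape(-1,3) for n in C]); allp=allp[~np.isnan(allp).any(1)]
for nm in ['scene','side']:
    P=C[nm].reshape(-1,3);P=P[~np.isnan(P).any(1)]
    Q=P[np.hypot(P[:,0]-lb[0],P[:,1]-lb[1])<0.13]
    for lo,hi in [(.04,.049),(.02,.05),(.075,.085),(.108,.116),(.09,.116)]:
        m=(Q[:,2]>lo)&(Q[:,2]<hi); 
        if m.sum()>5: print(nm,lo,hi,rect(Q[m]))
    b=C['scene'][210,295]
    # sloped face
    B=P[(P[:,2]>.01)&(P[:,2]<.23)&(np.hypot(P[:,0]-b[0],P[:,1]-b[1])<.25)]
    print(nm,'boxpts',len(B), B[:,2].max())
    m=B[:,2]>.195; print(' top',rect(B[m]), np.median(B[m,2]))
    m=(B[:,2]>.09); print(' all>.09',rect(B[m]))
# scatter map topdown
H=np.zeros((600,700,3),np.uint8)
for nm in C:
    P=C[nm].reshape(-1,3); F=S[nm]['frame'].reshape(-1,3); k=~np.isnan(P).any(1)&(P[:,2]>.006)&(P[:,2]<.3); P=P[k];F=F[k]
    x=((P[:,1]+.3)*600).astype(int); y=(600-(P[:,0])*600).astype(int)
    o=np.argsort(P[:,2]); kk=o[(x[o]>=0)&(x[o]<700)&(y[o]>=0)&(y[o]<600)]
    H[y[kk],x[kk]]=F[kk]//2+np.array([0,40,40] if nm=='scene' else [60,0,0],np.uint8)
cv2.imwrite('pics/map.png',H)
E
```

```text
(348, 248) [ 0.46  -0.096  0.077]
(370, 250) [ 0.467 -0.165  0.115]
(340, 265) [ 0.444 -0.082  0.01 ]
(302, 254) [ 0.372 -0.005  0.053]
(416, 239) [ 0.65  -0.189  0.04 ]
(295, 181) [0.51  0.168 0.139]
(300, 160) [0.547 0.183 0.19 ]
(295, 210) [0.452 0.108 0.095]
scene 0.04 0.049 (array([ 475.3, -122.5]), array([ 67.8, 153.4]), 2.8, 572)
scene 0.02 0.05 (array([ 474.9, -122.9]), array([ 69.1, 154.1]), 3.2, 862)
scene 0.075 0.085 (array([ 471.8, -122. ]), array([ 29.9, 112.9]), 1.1, 165)
scene 0.108 0.116 (array([ 474.3, -157.3]), array([28.2, 41.7]), 3.6, 127)
scene 0.09 0.116 (array([ 473.2, -158.2]), array([31.9, 42.2]), 6.0, 212)
scene boxpts 5519 0.2081417425237908
 top (array([565.7, 214.1]), array([ 72.6, 141.6]), 37.8, 631) 0.2030783912749845
 all>.09 (array([477.1,  88.9]), array([431.3, 206.7]), 65.1, 3291)
side 0.04 0.049 (array([ 480. , -118.2]), array([ 65.4, 150.5]), 3.6, 343)
side 0.02 0.05 (array([ 479.9, -118.8]), array([ 66. , 157.6]), 4.0, 485)
side 0.075 0.085 (array([ 476. , -106.9]), array([27.7, 86.4]), 3.5, 96)
side 0.108 0.116 (array([ 478.5, -154.9]), array([26.7, 39. ]), 6.7, 59)
side 0.09 0.116 (array([ 478. , -155.8]), array([43.9, 27.9]), 88.8, 111)
side boxpts 7721 0.20527265129207395
 top (array([571.4, 217.1]), array([ 62.3, 141.7]), 39.0, 1170) 0.2017012630729802
 all>.09 (array([480.8,  88. ]), array([428.6, 208.8]), 64.8, 4677)
```

View pics/map.png

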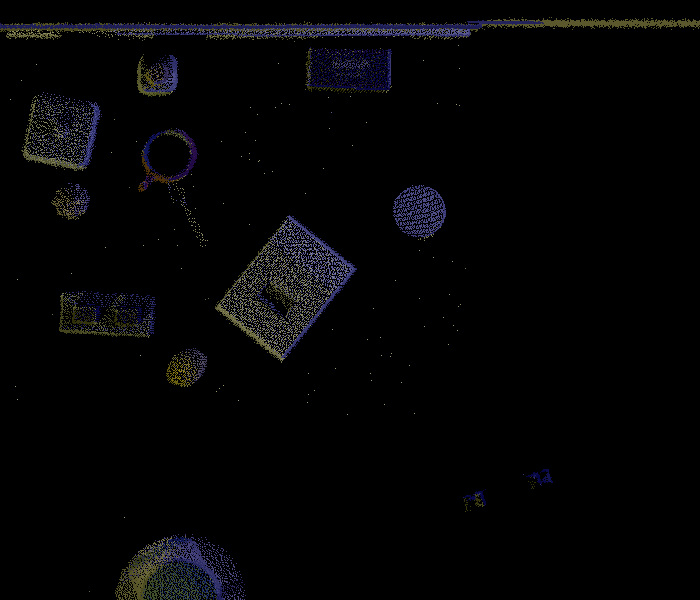

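View pics/wrist0.png

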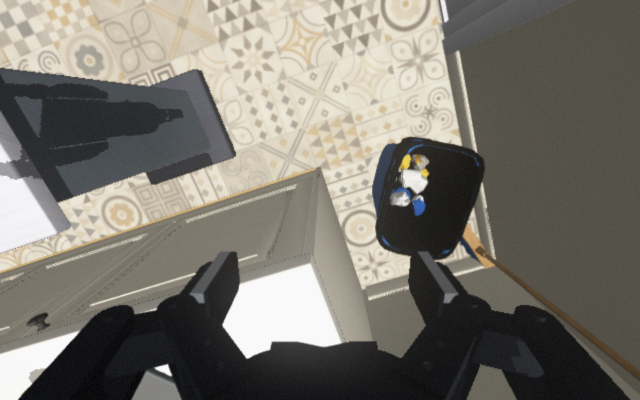

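```bash
cat >> h.py <<'E'
def Rq(q): return R.from_quat([q[1],q[2],q[3],q[0]])
def row(p,Rt):
    s=manip.get_state(); R0=Rq(s['ee_rot'])
    t=R0.inv().apply(np.array(p)-s['position']); r=(R0.inv()*Rt).as_rotvec(degrees=True)
    print('row',t.round(4).tolist()+r.round(2).tolist())
def down(yaw): # tool z down, tool y at bearing yaw (deg)
    a=np.radians(yaw); y=np.array([np.cos(a),np.sin(a),0]); z=np.array([0,0,-1.]); return R.from_matrix(np.stack([np.cross(y,z),y,z],1))
def tilt(yaw,th=35): # tool z along -normal, tool y up the slope
    a=np.radians(yaw);t=np.radians(th); b=np.array([np.cos(a),np.sin(a),0]); u=np.array([0,0,1.])
    z=np.sin(t)*b-np.cos(t)*u; y=np.cos(t)*b+np.sin(t)*u; return R.from_matrix(np.stack([np.cross(y,z),y,z],1))
def boxfit(P,c=(.521,.177),yaw=38.7):
    P=P.reshape(-1,3);P=P[~np.isnan(P).any(1)]
    P=P[(P[:,2]>.09)&(P[:,2]<.23)]
    a=np.radians(yaw); d=P[:,:2]-c; bx=d@[np.cos(a),np.sin(a)]; by=d@[-np.sin(a),np.cos(a)]
    Q=P[(abs(bx)<.12)&(abs(by)<.095)]
    r=cv2.minAreaRect((Q[:,:2]*1000).astype(np.float32))
    return r,Q
E
python3 - <<'E'
from h import *
for n in ['scene','side']:
    d=pickle.load(open(f'pics/{n}.pkl','rb')); P=cloud(d)
    r,Q=boxfit(P); print(n,np.round(r[0],1),np.round(r[1],1),round(r[2],2),np.median(Q[Q[:,2]>.195,2]))
row((.48,-.15,.27),down(3.5))
E
```

```text
scene [518.  175.4] [198.4 141.7] 38.98 0.2030783912749845
side [521.2 176.7] [193.1 143.9] 38.97 0.2017012630729802
row [-0.5029, -0.5662, -0.0387, -0.07, 0.04, 68.17]
```

```bash
python3 - <<'E'
from h import *
row((.47,.16,.37),down(39))
E
```

```text
row [-0.3959, -0.2752, -0.1391, -0.08, 0.01, 32.67]
```

```bash
python3 -m crank '[[-0.03,-0.02,-0.1,0,0,0],[-0.08,-0.06,-0.14,0,0,5],[-0.14,-0.1,-0.14,0,0,12],[-0.2,-0.14,-0.14,0,0,18],[-0.26,-0.18,-0.14,0,0,24],[-0.32,-0.22,-0.14,0,0,30],[-0.396,-0.275,-0.14,0,0,32.7],[-0.396,-0.275,-0.14,0,0,32.7],[-0.396,-0.275,-0.14,0,0,32.7],[-0.396,-0.275,-0.14,0,0,32.7],[-0.396,-0.275,-0.14,0,0,32.7]]' 1 60
python3 - <<'E'
from h import *
d=grab('wrist'); P=cloud(d); cv2.imwrite('pics/w1.png',d['frame'])
r,Q=boxfit(P); print(np.round(r[0],1),np.round(r[1],1),round(r[2],2),np.median(Q[Q[:,2]>.195,2]),len(Q))
row((.48,-.13,.26),down(3.5))
E
```

```text
clock: 1.52
position: [0.4697, 0.1604, 0.3707]
ee_rot: [-0.001, 0.431, 0.902, -0.001]
contact_force: [-0.5, 0.3, -1.0]
width: 0.0852
[519.1 174.8] [190.6 141.1] 38.68 0.20201698167588228 18665
row [-0.2326, -0.1748, 0.111, -0.09, 0.01, 35.52]
```

View pics/w1.png

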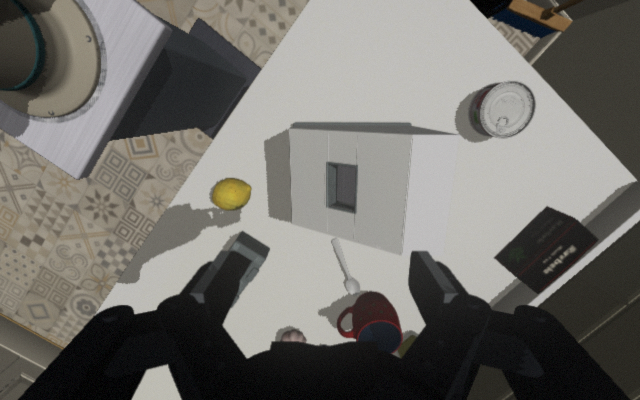

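The wrist view shows the whole box, with the mouth at about (343,188) and the low front edge on the left. The fitted box outline is 190.6 x 141.1 mm, matching the nominal size. On to the charger.

```bash
python3 -m crank '[[-0.04,-0.03,0,0,0,6],[-0.08,-0.06,0.02,0,0,12],[-0.13,-0.1,0.05,0,0,20],[-0.18,-0.14,0.08,0,0,28],[-0.2326,-0.1748,0.11,0,0,35.5],[-0.2326,-0.1748,0.11,0,0,35.5],[-0.2326,-0.1748,0.11,0,0,35.5],[-0.2326,-0.1748,0.11,0,0,35.5]]'
python3 - <<'E'
from h import *
d0=pickle.load(open('pics/wrist.pkl','rb')); P=cloud(d0)
# mouth: points below face plane inside
c=np.array([.5191,.1748]);a=np.radians(38.68)
Q=P.reshape(-1,3);Q=Q[~np.isnan(Q).any(1)]
m=np.array([*(c-.025*np.array([np.cos(a),np.sin(a)])),.154])
L=tilt(38.68); q=L.inv().apply(Q-m) # x across, y up slope, z inward
f=q[(abs(q[:,0])<.06)&(abs(q[:,1])<.06)]
print('face z',np.median(f[f[:,2]<.006,2]))
g=f[(f[:,2]>.008)&(abs(f[:,0])<.04)&(abs(f[:,1])<.035)]; print('mouth ext',np.percentile(g,[1,99],axis=0))
s=f[(f[:,2]<.004)]
for k,w in((0,1),(1,0)):
    t=s[abs(s[:,w])<.015][:,k]; print(k,t[t<0].max(),t[t>0].min())
d=grab('wrist'); P=cloud(d); cv2.imwrite('pics/w2.png',d['frame'])
Q=P.reshape(-1,3);Q=Q[~np.isnan(Q).any(1)];Q=Q[(abs(Q[:,0]-.478)<.07)&(abs(Q[:,1]+.12)<.13)]
for lo,hi in [(.041,.05),(.02,.05),(.076,.084),(.106,.116)]:
    r=cv2.minAreaRect((Q[(Q[:,2]>lo)&(Q[:,2]<hi),:2]*1000).astype(np.float32)); print(lo,np.round(r[0],1),np.round(r[1],1),round(r[2],1))
E
```

```text
clock: 2.58
position: [0.4801, -0.1284, 0.2616]
ee_rot: [-0.0, 0.684, 0.729, -0.0]
contact_force: [-0.3, -0.1, 0.1]
width: 0.085
face z 0.0005723470539241963
mouth ext [[-0.0284956  -0.02124183  0.00852865]
 [ 0.02309012  0.00801436  0.02315236]]
0 -0.027637456165776945 0.028041433503586736
1 -0.019658012315579856 0.019380146853078956
0.041 [469.4 -91.3] [ 83.4 222.3] 11.5
0.02 [469.1 -91.2] [ 84.2 222.7] 11.9
0.076 [ 472.8 -104.3] [26.9 72.3] 2.6
0.106 [ 475.4 -157.4] [27.6 39.5] 3.9
```

View pics/w2.png

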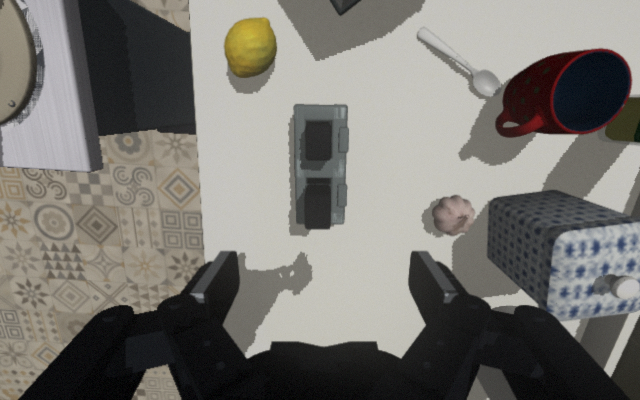

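The mouth edges come out at ±28 and ±19.5 mm around the predicted centre, so the box pose is confirmed. The wrist view shows the long battery at (318,205) and the short one at (318,140), with the jaw axis square to the row and clear on both sides. I descend to the long battery's top.

```bash
python3 - <<'E'
from h import *
row((.4755,-.1574,.081),down(3.5))
E
```

```text
row [-0.0286, -0.0065, 0.1808, -0.01, 0.03, 0.15]
```

```bash
python3 -m crank '[[-0.0286,-0.0065,0.02,0,0,0.15],[-0.0286,-0.0065,0.06,0,0,0.15],[-0.0286,-0.0065,0.1,0,0,0.15],[-0.0286,-0.0065,0.13,0,0,0.15],[-0.0286,-0.0065,0.16,0,0,0.15],[-0.0286,-0.0065,0.181,0,0,0.15],[-0.0286,-0.0065,0.181,0,0,0.15],[-0.0286,-0.0065,0.181,0,0,0.15]]' 1 70
python3 -m crank '[[0,0,0,0,0,0],[0,0,0,0,0,0],[0,0,0,0,0,0],[0,0,0,0,0,0],[0,0,0,0,0,0],[0,0,0,0,0,0],[0,0,0,0,0,0],[0,0,0,0,0,0]]' 0 70
python3 - <<'E'
from h import *
d=grab('scene'); cv2.imwrite('pics/s2.png',cv2.resize(d['frame'][180:320,270:480],None,fx=3,fy=3)); s=d['state']; print(s['position'],s['contact_force'],s['moment'],s['width'])
E
```

```text
clock: 3.62
position: [0.4766, -0.157, 0.082]
ee_rot: [0.001, 0.685, 0.729, 0.0]
contact_force: [0.2, -0.4, -0.9]
width: 0.0856
clock: 4.62
position: [0.4764, -0.1572, 0.0826]
ee_rot: [0.001, 0.685, 0.729, 0.0]
contact_force: [-1.3, 0.4, 5.8]
width: 0.0273
[ 0.47643005 -0.15719145  0.08258215] [-1.25493393  0.38958284  5.77294433] [0.01514146 0.32240508 0.04104928] 0.02728083324006603
```

View pics/s2.png

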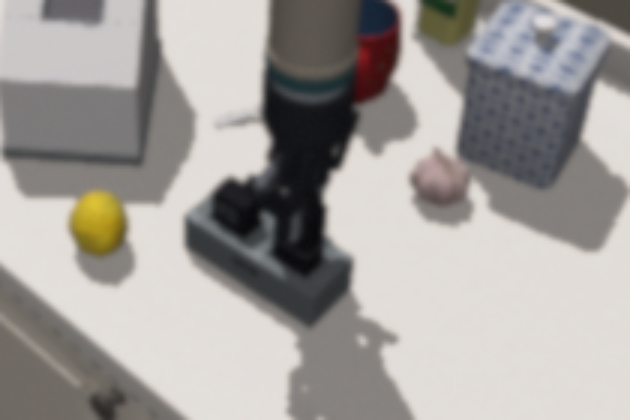

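The fingers straddle the long battery at crop position (300,235), and the short battery at (237,205) is untouched. Width is 27.3 mm. I pull straight up.

```bash
python3 -m crank '[[0,0,-0.004,0,0,0],[0,0,-0.008,0,0,0],[0,0,-0.012,0,0,0],[0,0,-0.016,0,0,0],[0,0,-0.02,0,0,0],[0,0,-0.025,0,0,0],[0,0,-0.03,0,0,0],[0,0,-0.035,0,0,0],[0,0,-0.045,0,0,0],[0,0,-0.055,0,0,0],[0,0,-0.07,0,0,0],[0,0,-0.09,0,0,0],[0,0,-0.11,0,0,0],[0,0,-0.13,0,0,0],[0,0,-0.15,0,0,0],[0,0,-0.17,0,0,0],[0,0,-0.19,0,0,0],[0,0,-0.2,0,0,0],[0,0,-0.2,0,0,0]]'
python3 - <<'E'
from h import *
d=grab('scene'); P=cloud(d).reshape(-1,3); P=P[~np.isnan(P).any(1)]
dw=grab('wrist'); 
d2=grab('side'); P2=cloud(d2).reshape(-1,3); P2=P2[~np.isnan(P2).any(1)]
s=manip.get_state()
for Q in (P,P2):
    q=Q[(np.hypot(Q[:,0]-s['position'][0],Q[:,1]-s['position'][1])<.03)&(Q[:,2]>.13)&(Q[:,2]<.35)]; print('minz',np.sort(q[:,2])[:4], len(q))
im=np.hstack([cv2.resize(d['frame'][120:320,260:460],(400,400)),cv2.resize(d2['frame'][100:300,230:430],(400,400))]); cv2.imwrite('pics/lift.png',im)
row((.4996,.1592,.154),tilt(38.68))
L=tilt(38.68); m=np.array([.4996,.1592,.154]); n=-L.as_matrix()[:,2]; print('normal',n, 'pre',m+n*.12)
E
```

```text
clock: 7.05
position: [0.4763, -0.157, 0.2834]
ee_rot: [0.002, 0.685, 0.729, 0.0]
contact_force: [-0.3, -0.7, -2.2]
width: 0.0271
minz [0.21163354 0.2133937  0.21391861 0.214704  ] 802
minz [0.20980798 0.21026766 0.21086055 0.21121789] 602
row [0.3138, 0.0437, 0.1275, -33.89, 10.76, -33.98]
normal [-0.44776165 -0.35846818  0.81915204] pre [0.4458686  0.11618382 0.25229825]
```

View pics/lift.png

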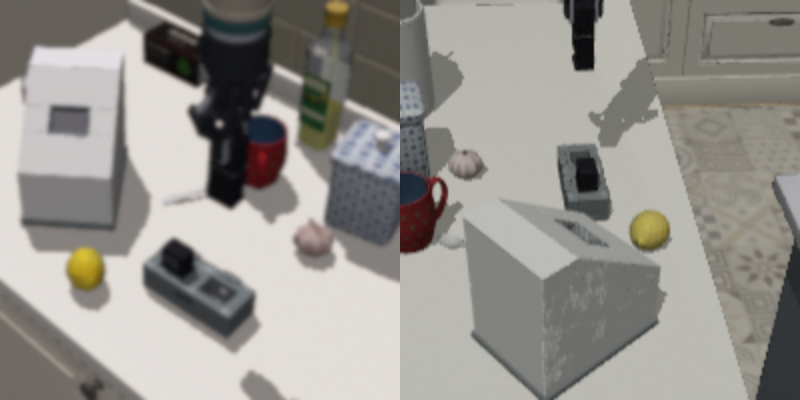

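The battery is out with its bottom about 71 mm below the TCP. The short battery is still seated (left half, at (178,258)).

```bash
python3 - <<'E'
from h import *
row((.4459,.1162,.2523),tilt(38.68))
E
```

```text
row [0.2742, -0.0126, 0.0292, -33.89, 10.76, -33.98]
```

```bash
python3 -m crank '[[0.02,0,-0.02,0,0,0],[0.06,0,-0.03,-4,1,-4],[0.1,-0.004,-0.03,-9,3,-9],[0.14,-0.006,-0.03,-14,4.5,-14],[0.18,-0.008,-0.02,-19,6,-19],[0.22,-0.01,-0.01,-24,7.6,-24],[0.25,-0.012,0.01,-29,9.2,-29],[0.2742,-0.0126,0.0292,-33.9,10.8,-34],[0.2742,-0.0126,0.0292,-33.9,10.8,-34],[0.2742,-0.0126,0.0292,-33.9,10.8,-34],[0.2742,-0.0126,0.0292,-33.9,10.8,-34],[0.2742,-0.0126,0.0292,-33.9,10.8,-34]]'
python3 - <<'E'
from h import *
L=tilt(38.68); m=np.array([.4996,.1592,.154])
row(m,L)
for n in ('scene','side'):
    d=grab(n); P=cloud(d).reshape(-1,3); P=P[~np.isnan(P).any(1)]
    q=L.inv().apply(P-m); q=q[(abs(q[:,0])<.04)&(abs(q[:,1])<.04)&(q[:,2]<-.02)&(q[:,2]>-.11)]
    print(n,len(q),'min',np.percentile(q,1,axis=0).round(4),'max',np.percentile(q,99,axis=0).round(4))
    cv2.imwrite(f'pics/{n}3.png',d['frame'])
a=cv2.imread('pics/scene3.png')[100:280,220:400];b=cv2.imread('pics/side3.png')[130:310,220:400]
cv2.imwrite('pics/pre.png',cv2.resize(np.hstack([a,b]),(800,400)))
E
```

```text
clock: 8.7
position: [0.447, 0.1157, 0.2534]
ee_rot: [0.131, 0.413, 0.86, 0.271]
contact_force: [-0.2, 0.6, -1.6]
width: 0.027
row [0.0012, -0.0012, 0.1206, 0.05, 0.05, 0.05]
scene 90 min [-0.0219 -0.0129 -0.1089] max [ 0.0109  0.014  -0.052 ]
side 517 min [-0.0214 -0.0109 -0.1094] max [ 0.0186  0.0182 -0.0481]
```

View pics/pre.png

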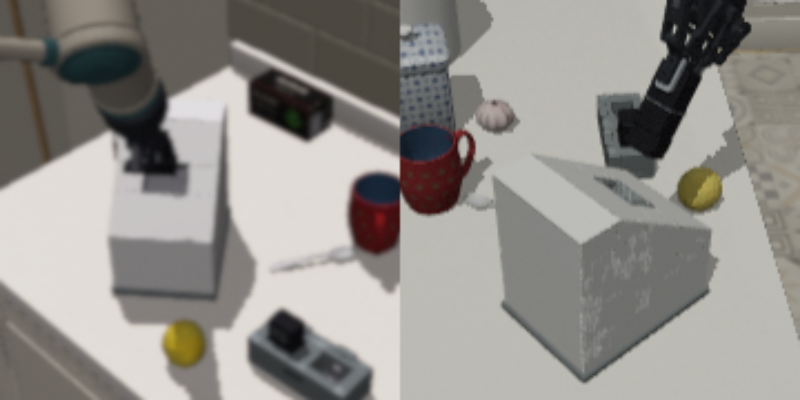

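The battery is square to the mouth, about 49 mm out and aligned within about 2 mm. Inserting.

```bash
python3 -m crank '[[0.0012,-0.0012,0.01,0,0,0],[0.0012,-0.0012,0.025,0,0,0],[0.0012,-0.0012,0.04,0,0,0],[0.0012,-0.0012,0.048,0,0,0],[0.0012,-0.0012,0.056,0,0,0],[0.0012,-0.0012,0.064,0,0,0],[0.0012,-0.0012,0.064,0,0,0]]'
```

```text
clock: 9.68
position: [0.4735, 0.1395, 0.1992]
ee_rot: [0.13, 0.413, 0.86, 0.271]
contact_force: [0.2, -0.8, -2.1]
width: 0.027
```

No contact force, so the battery is in the throat. Continuing.

```bash
python3 -m crank '[[0,0,0.008,0,0,0],[0,0,0.016,0,0,0],[0,0,0.024,0,0,0],[0,0,0.032,0,0,0],[0,0,0.04,0,0,0],[0,0,0.046,0,0,0],[0,0,0.05,0,0,0],[0,0,0.05,0,0,0],[0,0,0.05,0,0,0]]'
python3 - <<'E'
from h import *
row((.4996,.1592,.154),tilt(38.68)); print(manip.get_state()['contact_force'])
E
```

```text
clock: 10.8
position: [0.4957, 0.1574, 0.1582]
ee_rot: [0.13, 0.413, 0.86, 0.271]
contact_force: [-0.7, -0.9, -3.8]
width: 0.0268
row [-0.0011, 0.001, 0.0058, -0.01, -0.05, 0.02]
[-0.71226588 -0.86602362 -3.77308066]
```

```bash
python3 -m crank '[[0,0,0,0,0,0],[0,0,0,0,0,0],[0,0,0,0,0,0],[0,0,-0.005,0,0,0],[0,0,-0.02,0,0,0],[0,0,-0.04,0,0,0],[0,0,-0.06,0,0,0],[0,0,-0.08,0,0,0],[0,0,-0.08,0,0,0],[0,0,-0.08,0,0,0]]' 1
python3 - <<'E'
from h import *
L=tilt(38.68); m=np.array([.4996,.1592,.154])
row(m,L)
d=grab('wrist'); d2=grab('side'); P=cloud(d).reshape(-1,3); P=P[~np.isnan(P).any(1)]
q=L.inv().apply(P-m); q=q[(abs(q[:,0])<.026)&(abs(q[:,1])<.018)&(q[:,2]>-.06)]
print('z pct',np.percentile(q[:,2],[1,25,50,75,99]).round(4)); t=q[q[:,2]<-.008]; print(len(t), len(t)and (np.percentile(t,2,axis=0),np.percentile(t,98,axis=0)))
cv2.imwrite('pics/rel.png',np.hstack([cv2.resize(d['frame'],None,fx=.8,fy=.8),cv2.resize(d2['frame'][170:330,240:355],(230,320))]))
E
```

```text
clock: 12.05
position: [0.4598, 0.1288, 0.2235]
ee_rot: [0.13, 0.413, 0.86, 0.271]
contact_force: [-1.2, 0.1, 0.9]
width: 0.0851
row [-0.0012, 0.0012, 0.0856, -0.02, -0.05, 0.01]
z pct [0.02   0.0211 0.0215 0.022  0.0231]
0 0
```

View pics/rel.png

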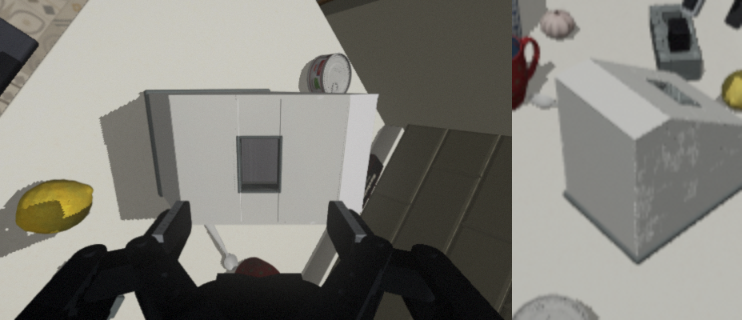

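The mouth (259,163) is empty with a flat surface 21 mm deep, so the battery has dropped through by itself. I check the flap's tilt and the short battery before handing in.

```bash
python3 -m crank '[[0,0,-0.03,0,0,0],[0,0,-0.06,0,0,0],[0,0,-0.06,0,0,0],[0,0,-0.06,0,0,0],[0,0,-0.06,0,0,0],[0,0,-0.06,0,0,0],[0,0,-0.06,0,0,0],[0,0,-0.06,0,0,0]]'
python3 - <<'E'
from h import *
L=tilt(38.68); m=np.array([.4996,.1592,.154])
d=grab('wrist'); P=cloud(d).reshape(-1,3); P=P[~np.isnan(P).any(1)]
q=L.inv().apply(P-m); f=q[(abs(q[:,0])<.024)&(q[:,1]>-.017)&(q[:,1]<.012)&(abs(q[:,2]-.021)<.012)]
g=q[(abs(q[:,0])<.06)&(abs(q[:,1])<.06)&(abs(q[:,2])<.005)]
for k in(f,g): print(len(k),np.polyfit(k[:,1],k[:,2],1))
for n in('scene','side'):
    for tag,e in(('old',pickle.load(open(f'pics/{n}.pkl','rb'))),('new',None)):
        e=e or grab(n); Q=cloud(e).reshape(-1,3);Q=Q[~np.isnan(Q).any(1)]
        Q=Q[(abs(Q[:,0]-.475)<.03)&(abs(Q[:,1]+.087)<.035)&(Q[:,2]>.072)&(Q[:,2]<.09)]; print(n,tag,np.median(Q,axis=0).round(4))
print(manip.get_state()['contact_force'])
E
```

```text
clock: 13.15
position: [0.4329, 0.1075, 0.272]
ee_rot: [0.129, 0.413, 0.86, 0.271]
contact_force: [-0.7, 0.7, -0.4]
width: 0.0854
1142 [0.00403989 0.02154037]
11595 [-0.00050506  0.0005089 ]
scene old [ 0.4681 -0.0899  0.08  ]
scene new [ 0.4682 -0.0901  0.0798]
side old [ 0.4751 -0.0822  0.0771]
side new [ 0.4751 -0.0818  0.078 ]
[-0.0188607  -0.07273297 -0.07579428]
```

```bash
python3 -c "
from rig import job; print(job.sign_off())"
```

```text
the job is handed in; nothing more can be done
None
```

I pulled the long battery straight up out of its bay, put it end first through the flap and released it at the mouth. It dropped into the box without needing a push. I handed the job in at about 13 s on the robot's clock.

Last checks before handing in:
- **Flap:** it lies flat about 21 mm below the sloping face, tilted about 0.005 rad, so it is shut, and the mouth is empty.
- **Short battery:** it is still seated with its top 78–80 mm above the worktop. It moved less than 1 mm compared with the pictures taken after the long battery was lifted out. I made no precise comparison with the starting pictures.
- **Arm:** the gripper was about 145 mm off the sloping face and the wrist force was near zero.
- **Loose things:** the lemon, spoon and tin were in view after the release and looked undisturbed, but I did not measure them or the garlic.

The long battery's resting pose inside the box cannot be seen. I infer it from the empty mouth and the shut flap. I also had no reading of the flap angle during insertion. The battery's lower end went about 65 mm past the face, well past the flap. No check failed; the side camera put the battery about 4 mm off across the slope before insertion, which I took as camera bias.

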